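# Press home the feet of an upturned desk unit, crosswise

## Task

The four push-in feet on the upturned desk unit stand proud: press each one home, lightly and one at a time, in crosswise order so that the cover seats evenly. Start with the foot at the corner where the round socket sticks out, then the one across the diagonal, then the other foot at the socket's end, and last the remaining one. Do not lift or shove the unit, and leave everything else where it is.

Things in the scene. Friction and masses are not known exactly. Their poses are not given: they have to be found in the camera images.
- unit: grey desk unit lying upside down, loose, about 1 kg, on a 3 mm blue mat; turned any way. 240 x 180 mm, 65 mm high, flat underside up, a foot at each corner. Origin: centre of its lower face; z up, x along its length to the short side with the socket, y across. A low nose sticks out 24 mm in the middle of the -x side.
- socket (a point): outer end of the unit's socket, a black barrel 30 mm thick that sticks out 42 mm from its +x short side, at (+162, +60) mm in the unit's x, y and 30 mm above the mat.
- foot_lug (a joint): how far the foot at the corner where the black socket sticks out has been pushed in, m: 0 = as proud as it goes, 0.006 = fully home; starts between 0 and 0.001. It yields at about 4 N, moves straight down into the unit and stays where it is left (no spring).
- foot_lug_top (a point): centre of the flat top face of the foot at the corner where the black socket sticks out; moves down with the foot. A dark round head 24 mm across, 4 mm thick, on a white stem; its top is 10 mm above the unit's flat face (78 mm above the table) when fully proud, 4 mm above it when home. At (+85, +60) mm in the unit's x, y.
- foot_diagonal (a joint): how far the foot across the diagonal from the socket corner has been pushed in, m: 0 = as proud as it goes, 0.006 = fully home; starts between 0 and 0.001. It yields at about 4 N, moves straight down into the unit and stays where it is left (no spring).
- foot_diagonal_top (a point): centre of the flat top face of the foot across the diagonal from the socket corner; moves down with the foot. A dark round head 24 mm across, 4 mm thick, on a white stem; its top is 10 mm above the unit's flat face (78 mm above the table) when fully proud, 4 mm above it when home. At (-85, -60) mm in the unit's x, y.
- foot_lug_end (a joint): how far the foot at the other corner of the short side that carries the socket has been pushed in, m: 0 = as proud as it goes, 0.006 = fully home; starts between 0 and 0.001. It yields at about 4 N, moves straight down into the unit and stays where it is left (no spring).
- foot_lug_end_top (a point): centre of the flat top face of the foot at the other corner of the short side that carries the socket; moves down with the foot. A dark round head 24 mm across, 4 mm thick, on a white stem; its top is 10 mm above the unit's flat face (78 mm above the table) when fully proud, 4 mm above it when home. At (+85, -60) mm in the unit's x, y.
- foot_last (a joint): how far the foot that remains: on the short side away from the socket, across the diagonal from foot_lug_end has been pushed in, m: 0 = as proud as it goes, 0.006 = fully home; starts between 0 and 0.001. It yields at about 4 N, moves straight down into the unit and stays where it is left (no spring).
- foot_last_top (a point): centre of the flat top face of the foot that remains: on the short side away from the socket, across the diagonal from foot_lug_end; moves down with the foot. A dark round head 24 mm across, 4 mm thick, on a white stem; its top is 10 mm above the unit's flat face (78 mm above the table) when fully proud, 4 mm above it when home. At (-85, +60) mm in the unit's x, y.
- driver: loose screwdriver lying beside the unit along its -y long side, about 150 mm from the unit's centre; origin under its middle. Leave alone.
- tin: loose round steel parts tin, 64 mm across, 24 mm high, beside the unit's +y long side; origin under its centre. Leave alone.
- spare_foot: loose spare foot lying stem up on the mat beyond the nose end, 24 mm across, 16 mm high; origin under its centre. Leave alone.
- clip: small loose black plastic clip, 40 x 18 x 12 mm, lying on the unit's flat face near its middle; origin under its centre. Leave alone.
- meter: loose yellow hand meter 150 x 78 x 46 mm lying to the robot's right; origin under its centre. Leave alone.
- case: loose flat clear-lidded case 180 x 110 x 42 mm to the right; origin under its centre. Leave alone.
- mug: loose white mug, 80 mm across, 95 mm high, to the left; origin under its centre. Leave alone.
- tape: loose roll of black tape, 90 mm across, 24 mm high, to the left; origin under its centre. Leave alone.

How it is judged:
By the outcome, as a careful person would: the job done as asked, in the order asked, and still so for the second after the job is handed in, with the robot touching nothing.
It also fails if it takes over 45 s, if anything falls off the work surface, if the arm or the gripper's body presses on something with over 40 N, if the wrist force passes 120 N, or if a joint passes its speed limit or range.

## Robot

A 7-joint arm with a two-finger parallel gripper is mounted at the origin on the work surface. World frame = base frame: x ahead of the robot, y to its left, z up, the work surface at z = 0. Lengths are in mm, angles in rad, forces in N, time in s.
With the tool pointing down it reaches from about 400 to 875 mm from the base axis. Payload 4.4 kg.
Tool frame: the origin (TCP) lies at the very end of the fingers, on their centre line; the grasp point (between the pads) lies 19 mm behind it; z points along the fingers, y is the direction in which the jaws open and shut (so a half turn about z gives the same grasp; the last joint's range is limited). The gripper opens to 85 mm and grips with 20 to 120 N. Pads are 22 mm wide; open, the fingers measure 114 mm over their backs; the gripper's body (76 mm by 85 mm) begins 54 mm behind the grasp point. The pads swing forward as they close: fully open they stand 13 mm farther back than shut.
Start: joints at [1.097, 0.628, 0.038, 1.517, -0.027, 0.996, -0.02], TCP at [257.812, -596.7, 231.313] pointing down, gripper open.
Joint ranges: [-3.06, 3.06], [-0.37, 2.12], [-1.25, 1.32], [0.18, 2.47], [-1.1, 4.24], [0.23, 1.98], [-2.94, 2.94]. Speed limits (rad/s): [2.57, 2.57, 3.14, 3.14, 3.14, 3.14, 3.14].

## Interface

Orientations are given as [roll, pitch, yaw] about the fixed x, y, z axes, in that order (R = Rz(yaw) Ry(pitch) Rx(roll)).
In Python, from cell import ctrl gives the robot as it stands.
- The arm moves only by the shell command python3 -m crank 'ROWS' [OPENING]. ROWS is JSON, a list that holds one entry, the list of rows, each a list of 6 numbers: the shift along the tool's x, y, z in units of 30 mm (1.0 is 30 mm), then the turn, a rotation vector about the tool's x, y, z in units of 6 degrees (1.0 is 6 degrees). In form: [[[tx, ty, tz, rx, ry, rz], ...]]. A call has 1 to 12 rows; each row shifts and turns the pose as measured when the row begins, along the tool's axes as they then stand; what a row does not reach is not made up. A row lasts 1/12 s, in which the tool goes at most 41.7 mm and 7.16 degrees, less where a joint would pass 70% of its speed; a pose out of reach is approached as far as the arm can. A call is refused whole if a number of a shift passes 1 or a number of a turn 1, either way. A call with a gripper value outside its range is refused whole. OPENING is the gripper command: -1 is fully open, 1 is shut, values between are in proportion, set as the call begins (- or left out, the last holds). The fingers move at their own pace and stop on an object; the grip force is fixed at half the most. Time passes only in rows, so rows that do not move let the fingers close. It gives the time, the measured TCP pose, the force and the opening at its end, in the units of the state.
- ctrl.read_state(): the state, without advancing time (a new reading comes with each control period).
- ctrl.get_image(name): name is "scene" or "top"; returns a dict with "color" (420x560x3 uint8, red, green, blue), "depth" (420x560 float32, mm along the optical axis (not along the pixel's ray), 0 where there is no reading), "camera_matrix" (3x3 intrinsics, pixels), "k1" (the pictures are not rectified: a ray, as slopes to the right and down, at radius r is drawn at 1 + k1 r^2 times it, then the intrinsics apply), "R" (3x3) and "t" (3): a world point X has camera coordinates R X + t. Camera axes: x right, y down, z forward; pixel columns grow to the right and rows downward; lengths in mm; the calibration is good to about 2 mm. A picture is of the moment at which its call begins.
- ctrl.finish_job(): hands the job in, once; it reports no verdict.
Trained networks look in a picture, given as the dict that the camera call returned (one of the last four; its "shot" number tells which), for a name from the list of things; names that differ only in an ending like _2 or _b are one class to them, and where a whole thing is asked for, a point or a joint stands for the part that bears it (a point fixed in the world has none). Each returns a list of dicts, best first, with "conf" (0 to 1); they miss things now and then, are a little off and sometimes report something else, mostly with a low value. They report only what shows in the picture. A call takes as long as a camera call.
- ctrl.search_frame(query, picture): "extent" ([centre column, centre row, width, height] in pixels, round what is visible of it).
The state is a dict: "clock": time; "qpos": joint angles; "qd": joint speeds; "tau": joint torques, N m; "eef_pos": TCP position; "tool_rot": TCP orientation; "force": force on the tool from outside, world axes, zero at the start; "torque": the same for the moment, N m; "width": finger opening in mm.
Only numpy, scipy, OpenCV 4.12 (cv2) and the standard library are available. Lean on these libraries where they do the work, as an engineer would, in place of code of your own. Each camera call takes 0.05 s, during which the arm holds its last target. There are 200 camera calls.

## Working session

There is one attempt and no reset: what is moved stays moved. The work goes in short steps, Python scripts to look and compute and a shell command to move; the robot and the scene stay as the last step left them, time stands still between calls to the robot, and variables do not carry over. Pictures are saved under pics/ and viewed, about 8 in all and at most 12, crops included, and the job is handed in when it is done.

```bash
mkdir -p pics; cat > h.py <<'E'
import numpy as np, cv2
from cell import ctrl
def unproj(p,u,v,z=None):
    K=p["camera_matrix"];R=np.array(p["R"]);t=np.array(p["t"])
    d=np.array([(u-K[0][2])/K[0][0],(v-K[1][2])/K[1][1]]);s=d.copy()
    for _ in range(20): s=d/(1+p["k1"]*(s@s))
    r=np.array([s[0],s[1],1.])
    if z is None: c=r*p["depth"][int(round(v)),int(round(u))]; return R.T@(c-t)
    o=-R.T@t; w=R.T@r
    return o+w*(z-o[2])/w[2]
def proj(p,X):
    K=p["camera_matrix"];c=np.array(p["R"])@np.array(X,float)+p["t"];s=c[:2]/c[2];s=s*(1+p["k1"]*(s@s))
    return K[0][0]*s[0]+K[0][2],K[1][1]*s[1]+K[1][2]
def save(p,n): cv2.imwrite(n,p["color"][:,:,::-1])
E
python3 - <<'E'
from h import *
np.set_printoptions(precision=1,suppress=True)
for n in("scene","top"):
    p=ctrl.get_image(n);save(p,f"pics/{n}1.png")
    print(n,-np.array(p["R"]).T@p["t"])
    for q in("unit","socket","foot_lug","foot_lug_top","foot_diagonal_top","clip","mug"):
        for d in ctrl.search_frame(q,p)[:4]:
            e=d["extent"];print(q,round(d["conf"],2),np.array(e),unproj(p,e[0],e[1]))
print(ctrl.read_state())
E
```

```text
scene [1338.4  271.1 1159.7]
unit 0.68 [348.9 237.6 106.9  81.3] [611.4 156.   75.4]
unit 0.49 [310.6 230.1   8.2   4.1] [628.8  41.9  73.3]
socket 0.96 [350.1 238.9 102.6  83.6] [611.2 160.2  70.6]
foot_lug 0.49 [380.2 230.3   4.7   8.7] [551.6 234.   77. ]
foot_lug 0.25 [331.4 202.    9.1   5.6] [506.6  64.   76.2]
foot_lug_top 0.55 [381.6 229.4   6.5   9.8] [544.9 236.9  74.4]
foot_diagonal_top 0.6 [346.9 238.1 109.9  84.9] [611.9 150.5  70.2]
foot_diagonal_top 0.46 [311.4 226.2   6.1   2.7] [618.9  40.3  79.7]
clip 0.59 [350.  231.7  16.3   7.8] [589.1 152.2  73.8]
clip 0.33 [381.4 227.8   3.1   6. ] [541.8 234.9  77.5]
mug 0.71 [468.1 224.3  42.1  37.4] [443.1 469.4  95.4]
mug 0.46 [381.6 228.9   1.1   7.9] [543.8 236.4  75.3]
top [ 451.5   -1.7 1326.2]
socket 0.84 [222.4 215.3 122.9  86.8] [576.5 140.5  67.5]
foot_lug 0.42 [187.3 229.2  10.2  10.4] [539.5 228.9  78.5]
foot_lug_top 0.4 [186.  227.4  11.6   7.8] [ 451.5   -1.7 1326.2]
foot_diagonal_top 0.5 [262.2 199.2  13.6  13.6] [616.9  37.1  80. ]
mug 0.65 [ 95.2 282.1  50.9  31.2] [401.3 489.4   5.9]
{'clock': 0.8, 'qpos': array([ 1.1,  0.6,  0. ,  1.5, -0. ,  1. , -0. ]), 'qd': array([ 0., -0., -0., -0.,  0.,  0.,  0.]), 'tau': array([ -0. , -56.3,   1.2, -19.4,   0. ,   0. ,  -0. ]), 'eef_pos': array([ 257.8, -596.7,  231.3]), 'tool_rot': array([-3.1, -0. ,  0.4]), 'force': array([-0.6, -0.2, -0.5]), 'torque': array([-0.,  0., -0.]), 'width': 85.37837649513963}
```

View pics/top1.png

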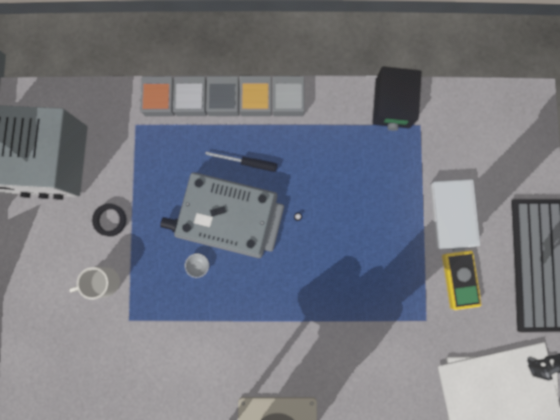

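View pics/scene1.png

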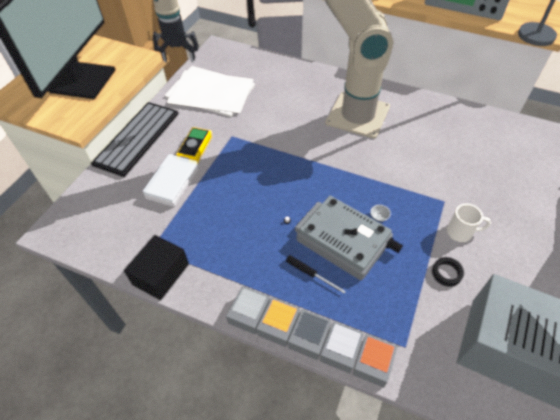

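The top view shows the unit's socket at about (168,225) and the nose on the right. The feet are at about (187,228) lug, (268,191) diagonal, (199,183) lug_end and (251,243) last. The tin is at (197,265) and the clip at (218,211). Next I'll measure the feet and fit the unit's pose.

```bash
cat > fit.py <<'E'
from h import *
np.set_printoptions(precision=1,suppress=True)
M=np.array([[85,60],[-85,-60],[85,-60],[-85,60]],float)
def fit(W):
    a,b=M-M.mean(0),W-W.mean(0)
    th=np.arctan2((a[:,0]*b[:,1]-a[:,1]*b[:,0]).sum(),(a*b).sum())
    R=np.array([[np.cos(th),-np.sin(th)],[np.sin(th),np.cos(th)]])
    c=W.mean(0); return c,th,M@R.T+c
def refine(p,u,v,r=8):
    g=p["color"].astype(float).mean(2);u0,v0=u,v
    for _ in range(6):
        ys,xs=np.mgrid[int(v)-r:int(v)+r+1,int(u)-r:int(u)+r+1]
        k=np.hypot(xs-u,ys-v)<r-.5
        w=np.clip(70-g[ys,xs],0,None)*k
        u,v=(w*xs).sum()/w.sum(),(w*ys).sum()/w.sum()
    return u,v
E
python3 - <<'E'
from fit import *
p=ctrl.get_image("top")
S=[(187,228),(268,191),(199,183),(251,243)]
P=[refine(p,*s) for s in S];print(np.array(P))
W=np.array([unproj(p,*q,77.5)[:2] for q in P]);c,th,F=fit(W);print("top",c,th,"\n",W,"\n",F,W-F)
s=ctrl.get_image("scene")
P2=[refine(s,*proj(s,[*f,77.5]),6) for f in F];print([proj(s,[*f,77.5]) for f in F],np.array(P2))
W2=np.array([unproj(s,*q,77.5)[:2] for q in P2]);c,th2,F2=fit(W2);print("scene",c,th2,"\n",F2,W2-F2)
im=cv2.resize(p["color"][150:290,140:300,::-1],None,fx=5,fy=4.2857,interpolation=cv2.INTER_CUBIC)
im=cv2.resize(p["color"][150:270,140:300,::-1],None,fx=5,fy=5,interpolation=cv2.INTER_CUBIC)
for f in F:
    u,v=proj(p,[*f,77.5]);cv2.circle(im,(int((u-140+.5)*5),int((v-150+.5)*5)),3,(0,0,255),-1)
cv2.imwrite("pics/crop.png",im)
st=ctrl.read_state();print(st["tool_rot"],st["eef_pos"])
E
```

```text
[[186.3 227.3]
 [261.9 198.2]
 [198.5 182.5]
 [250.3 243.3]]
top [582.3 134.8] 1.3265524329770397 
 [[544.6 231.8]
 [620.   37.8]
 [660.8 202.5]
 [503.7  67.1]] 
 [[544.6 231.8]
 [619.9  37.8]
 [661.1 202.8]
 [503.5  66.8]] [[-0.  -0. ]
 [ 0.1  0. ]
 [-0.2 -0.2]
 [ 0.2  0.3]]
[(np.float64(380.148678206463), np.float64(228.17763846245055)), (np.float64(310.4642201204261), np.float64(226.61287465469542)), (np.float64(359.1466852369315), np.float64(255.9014008417982)), (np.float64(332.6141604646279), np.float64(201.31313944667784))] [[380.2 228.7]
 [310.8 227. ]
 [359.2 256.4]
 [332.8 201.7]]
scene [583.6 135.9] 1.323968669635382 
 [[546.2 232.9]
 [621.1  38.8]
 [662.6 203.6]
 [504.7  68.1]] [[ 0.3 -0.4]
 [-0.2  0.6]
 [-0.2 -0.2]
 [ 0.  -0. ]]
[ 3.1 -0.   0.4] [ 257.9 -596.7  231.4]
```

View pics/crop.png

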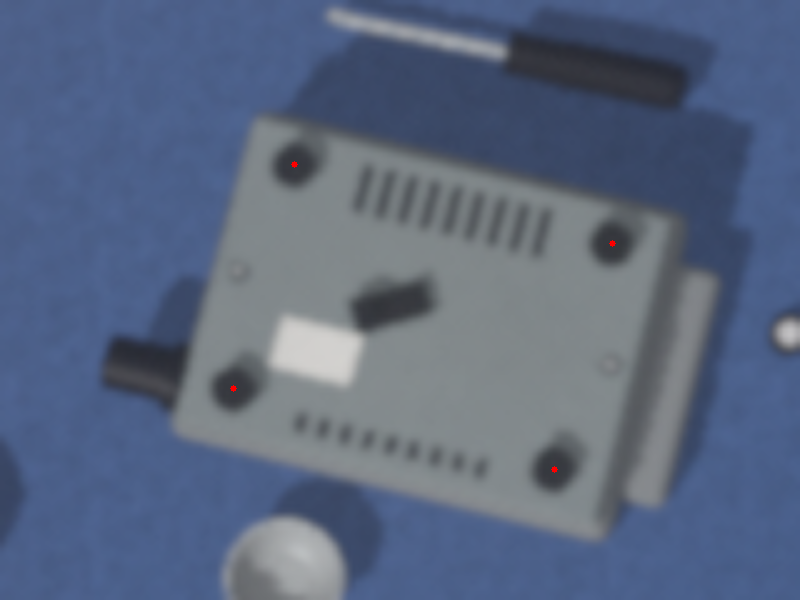

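```bash
cat > w.py <<'E'
import sys
from h import *
from scipy.spatial.transform import Rotation as Ro
np.set_printoptions(precision=3,suppress=True)
T={"lug":(545.4,232.3),"diag":(620.5,38.3),"end":(661.8,203.2),"last":(504.1,67.5)}
st=ctrl.read_state();R=Ro.from_euler("xyz",st["tool_rot"])
print("t",st["clock"],"pos",st["eef_pos"],"rot",st["tool_rot"],"F",st["force"],"w",st["width"])
t=np.array([*T[sys.argv[1]],float(sys.argv[2])])
print("units to go",R.inv().apply(t-st["eef_pos"])/30)
d=(R.inv()*Ro.from_euler("xyz",[np.pi,0,st["tool_rot"][2]])).as_rotvec(degrees=True)/6;print("level turn",d)
E
python3 w.py lug 150; python3 -m crank '[[[0.3,-0.8,0,0,0,0],[0.3,-0.8,0,0,0,0]]]' 1; python3 w.py lug 150
```

```text
t 0.9 pos [ 257.855 -596.698  231.352] rot [ 3.141 -0.     0.408] F [ 0.076  0.429 -0.461] w 85.40095191443066
units to go [ 19.757 -21.567   2.712]
level turn [ 0.001 -0.001 -0.   ]
clock: 1.07
eef_pos: [254.4, -549.4, 230.6]
tool_rot: [3.137, 0.002, 0.404]
force: [-0.2, 0.1, -0.0]
width: 63.7
t 1.0667 pos [ 254.383 -549.407  230.59 ] rot [3.137 0.002 0.404] F [-0.219  0.091 -0.002] w 63.685550328889356
units to go [ 19.165 -20.161   2.555]
level turn [0.046 0.017 0.   ]
```

```bash
python3 -m crank '[[[0.9,-0.9,0,0,0,0],[0.9,-0.9,0,0,0,0],[0.9,-0.9,0,0,0,0],[0.9,-0.9,0,0,0,0],[0.9,-0.9,0,0,0,0],[0.9,-0.9,0,0,0,0],[0.9,-0.9,0,0,0,0],[0.9,-0.9,0,0,0,0],[0.9,-0.9,0,0,0,0],[0.9,-0.9,0,0,0,0],[0.9,-0.9,0,0,0,0]]]' ; python3 w.py lug 150
```

```text
clock: 1.98
eef_pos: [413.5, -149.1, 229.0]
tool_rot: [3.129, 0.001, 0.387]
force: [1.0, -0.1, -0.2]
width: -0.1
t 1.9833 pos [ 413.456 -149.073  228.977] rot [3.129 0.001 0.387] F [ 0.978 -0.125 -0.227] w -0.0721759073351347
units to go [  8.879 -10.142   2.489]
level turn [0.123 0.014 0.   ]
```

```bash
python3 -m crank '[[[0.8,-0.9,0.2,0.12,0,0],[0.8,-0.9,0.2,0,0,0],[0.8,-0.9,0.2,0,0,0],[0.8,-0.9,0.2,0,0,0],[0.8,-0.9,0.2,0,0,0],[0.8,-0.9,0.2,0,0,0],[0.8,-0.9,0.2,0,0,0],[0.8,-0.9,0.2,0,0,0],[0.8,-0.9,0.2,0,0,0],[0.8,-0.9,0.2,0,0,0],[0.6,-0.8,0.2,0,0,0]]]' ; python3 w.py lug 110
```

```text
clock: 2.9
eef_pos: [549.6, 242.7, 164.4]
tool_rot: [3.137, -0.011, 0.39]
force: [0.8, 0.4, -0.8]
width: 0.1
t 2.9 pos [549.615 242.727 164.356] rot [ 3.137 -0.011  0.39 ] F [ 0.766  0.369 -0.844] w 0.05101627951366992
units to go [-0.282  0.26   1.81 ]
level turn [ 0.041 -0.106 -0.   ]
```

```bash
python3 -m crank '[[[-0.28,0.26,0.3,0.04,-0.1,0],[0,0,0.7,0,0,0],[0,0,0.7,0,0,0],[0,0,0,0,0,0],[0,0,0,0,0,0]]]' ; python3 w.py lug 82
python3 - <<'E'
from h import *
p=ctrl.get_image("scene");a=cv2.resize(p["color"][170:270,290:420,::-1],None,fx=4.5,fy=4.5,interpolation=cv2.INTER_CUBIC)
cv2.imwrite("pics/c2.png",a)
E
```

```text
clock: 3.32
eef_pos: [545.6, 245.9, 110.9]
tool_rot: [-3.135, -0.007, 0.405]
force: [-0.2, 0.8, 0.5]
width: 0.2
t 3.3167 pos [545.572 245.948 110.891] rot [-3.135 -0.007  0.405] F [-0.219  0.826  0.454] w 0.15657724512056778
units to go [-0.191  0.422  0.959]
level turn [-0.065 -0.063  0.   ]
```

View pics/c2.png

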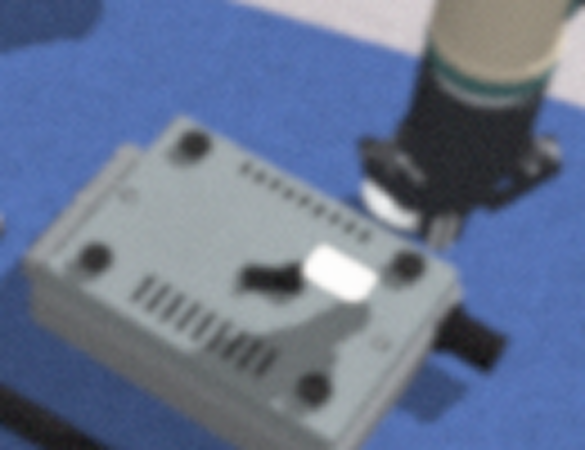

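The crop shows the shut fingertips at about (440,240), above and about 14 mm past the lug foot at (408,265), which matches the readout. I'll correct that sideways offset and then go down.

```bash
python3 -m crank '[[[-0.19,0.42,0.2,-0.06,-0.06,0],[0,0,0.2,0,0,0],[0,0,0,0,0,0],[0,0,0,0,0,0]]]' ; python3 w.py lug 80
```

```text
clock: 3.7
eef_pos: [547.3, 228.8, 101.3]
tool_rot: [3.14, -0.004, 0.402]
force: [0.5, -0.3, -1.0]
width: -0.2
t 3.7 pos [547.303 228.84  101.291] rot [ 3.14  -0.004  0.402] F [ 0.452 -0.266 -1.009] w -0.15260408273775625
units to go [-0.016 -0.132  0.709]
level turn [ 0.014 -0.038 -0.   ]
```

```bash
python3 -m crank '[[[-0.02,-0.13,0.3,0,-0.03,0],[0,0,0.2,0,0,0],[0,0,0,0,0,0],[0,0,0,0,0,0]]]' ; python3 w.py lug 80
```

```text
clock: 4.03
eef_pos: [545.9, 232.8, 85.9]
tool_rot: [3.141, -0.003, 0.402]
force: [-0.3, 0.5, 0.0]
width: -0.1
t 4.0333 pos [545.851 232.808  85.894] rot [ 3.141 -0.003  0.402] F [-0.282  0.511  0.038] w -0.05429455445691994
units to go [-0.021  0.01   0.196]
level turn [ 0.009 -0.027 -0.   ]
```

```bash
python3 -m crank '[[[0,0,0.1,0,0,0],[0,0,0.1,0,0,0],[0,0,0.05,0,0,0],[0,0,0,0,0,0]]]' ; python3 w.py lug 72;  python3 -m crank '[[[0,0,0.06,0,0,0],[0,0,0.06,0,0,0]]]' ; python3 w.py lug 72
```

```text
clock: 4.37
eef_pos: [545.7, 233.4, 77.5]
tool_rot: [3.141, -0.003, 0.403]
force: [0.5, 0.4, -0.6]
width: -0.1
t 4.3667 pos [545.738 233.382  77.468] rot [ 3.141 -0.003  0.403] F [ 0.495  0.353 -0.648] w -0.13694820370723673
units to go [-0.025  0.029  0.182]
level turn [ 0.007 -0.026 -0.   ]
clock: 4.53
eef_pos: [545.8, 233.4, 74.4]
tool_rot: [3.141, -0.003, 0.403]
force: [-1.9, -0.2, 4.2]
width: -0.0
t 4.5333 pos [545.791 233.396  74.389] rot [ 3.141 -0.003  0.403] F [-1.88  -0.204  4.175] w -0.008125921851105633
units to go [-0.027  0.028  0.08 ]
level turn [ 0.008 -0.028 -0.   ]
```

Contact reads 4.2 N, which is the foot yielding. I'll go on in small steps until the force shows the stop.

```bash
python3 -m crank '[[[0,0,0.05,0,0,0],[0,0,0.05,0,0,0]]]' ; python3 -m crank '[[[0,0,0.05,0,0,0]]]' 
```

```text
clock: 4.7
eef_pos: [545.8, 233.4, 71.9]
tool_rot: [3.141, -0.003, 0.403]
force: [-3.8, -1.4, 21.0]
width: -0.2
clock: 4.78
eef_pos: [545.9, 233.4, 71.9]
tool_rot: [3.141, -0.003, 0.402]
force: [-6.7, -2.5, 24.8]
width: 0.2
```

Home: 71.9 mm with a firm stop. Now up and across to the diagonal foot.

```bash
python3 -m crank '[[[0,0,-0.3,0,0,0],[0,0,-0.6,0,0,0],[0,0,-0.3,0,0,0],[0,0,0,0,0,0]]]' ; python3 w.py diag 105
```

```text
clock: 5.12
eef_pos: [546.0, 233.4, 109.1]
tool_rot: [3.141, -0.004, 0.402]
force: [0.2, 0.9, 0.1]
width: -0.1
t 5.1167 pos [546.04  233.442 109.111] rot [ 3.141 -0.004  0.402] F [0.219 0.941 0.092] w -0.06368361781643962
units to go [-0.264  6.957  0.142]
level turn [ 0.008 -0.038 -0.   ]
```

```bash
python3 -m crank '[[[-0.02,0.5,0,0,0,0],[-0.03,0.9,0,0,0,0],[-0.03,0.9,0,0,0,0],[-0.03,0.9,0,0,0,0],[-0.03,0.9,0,0,0,0],[-0.03,0.9,0,0,0,0],[-0.03,0.8,0,0,0,0],[-0.03,0.4,0,0,0,0],[0,0.1,0,0,0,0],[0,0,0,0,0,0]]]' ; python3 w.py diag 90
```

```text
clock: 5.95
eef_pos: [615.9, 53.6, 103.3]
tool_rot: [-3.139, -0.004, 0.409]
force: [0.1, 0.7, 0.9]
width: 0.0
t 5.95 pos [615.902  53.589 103.298] rot [-3.139 -0.004  0.409] F [0.112 0.747 0.902] w 0.031306799851192266
units to go [-0.064  0.53   0.442]
level turn [-0.027 -0.038  0.   ]
```

```bash
python3 -m crank '[[[-0.06,0.35,0,0,0,0],[0,0.18,0,0,0,0],[0,0,0,0,0,0],[0,0,0,0,0,0]]]' ; python3 w.py diag 86
```

```text
clock: 6.28
eef_pos: [619.3, 42.7, 102.5]
tool_rot: [-3.135, -0.003, 0.415]
force: [-0.8, 1.0, 0.3]
width: -0.2
t 6.2833 pos [619.298  42.722 102.509] rot [-3.135 -0.003  0.415] F [-0.822  1.035  0.258] w -0.1514400099573141
units to go [-0.025  0.155  0.549]
level turn [-0.062 -0.031  0.   ]
```

```bash
python3 -m crank '[[[-0.02,0.15,0.2,-0.06,-0.03,0],[0,0,0.2,0,0,0],[0,0,0.1,0,0,0],[0,0,0,0,0,0],[0,0,0,0,0,0]]]' ; python3 w.py diag 78
```

```text
clock: 6.7
eef_pos: [619.9, 41.8, 85.7]
tool_rot: [-3.14, 0.0, 0.42]
force: [-0.7, -0.2, -0.4]
width: -0.1
t 6.7 pos [619.935  41.76   85.714] rot [-3.14  0.    0.42] F [-0.719 -0.183 -0.378] w -0.07756448334368832
units to go [-0.03   0.113  0.257]
level turn [-0.013  0.001 -0.   ]
```

```bash
python3 -m crank '[[[-0.03,0.13,0.05,-0.01,0,0],[0,0.02,0.1,0,0,0],[0,0,0.05,0,0,0],[0,0,0.05,0,0,0],[0,0,0,0,0,0]]]' ; python3 w.py diag 72
```

```text
clock: 7.12
eef_pos: [621.2, 37.1, 77.5]
tool_rot: [-3.141, -0.0, 0.42]
force: [0.1, -0.2, 0.5]
width: -0.2
t 7.1167 pos [621.176  37.05   77.479] rot [-3.141 -0.     0.42 ] F [ 0.063 -0.232  0.494] w -0.24271768545464176
units to go [-0.004 -0.047  0.183]
level turn [-0.003 -0.002  0.   ]
```

```bash
python3 -m crank '[[[0,0,0.06,0,0,0],[0,0,0.06,0,0,0],[0,0,0.04,0,0,0]]]' ; python3 -m crank '[[[0,0,0.05,0,0,0]]]';python3 -m crank '[[[0,0,0.03,0,0,0]]]'
```

```text
clock: 7.37
eef_pos: [621.3, 37.0, 73.6]
tool_rot: [-3.141, -0.001, 0.42]
force: [-1.2, -1.1, 3.7]
width: 0.0
clock: 7.45
eef_pos: [621.3, 37.0, 72.4]
tool_rot: [-3.142, -0.001, 0.42]
force: [-1.6, -0.6, 4.0]
width: -0.2
clock: 7.53
eef_pos: [621.3, 37.0, 72.0]
tool_rot: [3.142, -0.001, 0.42]
force: [-2.9, -0.3, 13.1]
width: -0.2
```

```bash
python3 -m crank '[[[0,0,0.03,0,0,0]]]';  python3 -m crank '[[[0,0,-0.3,0,0,0],[0,0,-0.6,0,0,0],[0,0,-0.3,0,0,0],[0,0,0,0,0,0]]]' ; python3 w.py end 105
```

```text
clock: 7.62
eef_pos: [621.3, 37.0, 72.0]
tool_rot: [3.141, -0.001, 0.42]
force: [-3.3, 0.2, 12.2]
width: 0.3
clock: 7.95
eef_pos: [621.2, 37.1, 108.9]
tool_rot: [-3.142, -0.001, 0.42]
force: [0.0, -0.4, 0.1]
width: 0.0
t 7.95 pos [621.224  37.126 108.854] rot [-3.142 -0.001  0.42 ] F [ 0.017 -0.442  0.101] w 0.029235260209298574
units to go [ 3.493 -4.503  0.131]
level turn [-0.001 -0.005  0.   ]
```

```bash
python3 -m crank '[[[0.4,-0.5,0,0,0,0],[0.6,-0.8,0,0,0,0],[0.6,-0.8,0,0,0,0],[0.6,-0.8,0,0,0,0],[0.6,-0.8,0,0,0,0],[0.4,-0.5,0,0,0,0],[0.2,-0.2,0,0,0,0],[0,0,0,0,0,0],[0,0,0,0,0,0]]]' ; python3 w.py end 88
```

```text
clock: 8.7
eef_pos: [662.3, 201.4, 104.4]
tool_rot: [3.139, 0.002, 0.414]
force: [0.8, -0.2, -0.8]
width: 0.1
t 8.7 pos [662.263 201.358 104.371] rot [3.139 0.002 0.414] F [ 0.809 -0.167 -0.753] w 0.12629291734878578
units to go [ 0.012 -0.064  0.546]
level turn [0.024 0.017 0.   ]
```

```bash
python3 -m crank '[[[0.01,-0.06,0.2,0.02,0.02,0],[0,0,0.2,0,0,0],[0,0,0.2,0,0,0],[0,0,0,0,0,0],[0,0,0,0,0,0]]]' ; python3 w.py end 78
```

```text
clock: 9.12
eef_pos: [661.1, 194.2, 83.4]
tool_rot: [3.137, 0.004, 0.406]
force: [-0.4, -0.1, 0.6]
width: 0.2
t 9.1167 pos [661.098 194.178  83.419] rot [3.137 0.004 0.406] F [-0.384 -0.126  0.574] w 0.18407355834820052
units to go [ 0.141 -0.268  0.179]
level turn [0.041 0.04  0.   ]
```

```bash
python3 -m crank '[[[0.14,-0.26,0,0.04,0.04,0],[0,0,0,0,0,0],[0,0,0,0,0,0],[0,0,0,0,0,0]]]' ; python3 w.py end 78
```

```text
clock: 9.45
eef_pos: [662.3, 202.2, 83.4]
tool_rot: [3.141, -0.0, 0.404]
force: [-0.4, -0.4, -0.8]
width: -0.4
t 9.45 pos [662.259 202.195  83.431] rot [ 3.141 -0.     0.404] F [-0.448 -0.362 -0.824] w -0.3733307404749505
units to go [-0.001 -0.037  0.181]
level turn [ 0.002 -0.002 -0.   ]
```

```bash
python3 -m crank '[[[0,-0.03,0.06,0,0,0],[0,0,0.06,0,0,0],[0,0,0.06,0,0,0],[0,0,0.05,0,0,0],[0,0,0.05,0,0,0],[0,0,0.05,0,0,0]]]' ; python3 -m crank '[[[0,0,0.05,0,0,0]]]';python3 -m crank '[[[0,0,0.03,0,0,0]]]'
```

```text
clock: 9.95
eef_pos: [662.5, 203.7, 74.7]
tool_rot: [3.141, -0.002, 0.404]
force: [-2.4, -0.9, 4.0]
width: -0.2
clock: 10.03
eef_pos: [662.5, 203.7, 73.4]
tool_rot: [3.141, -0.002, 0.404]
force: [-1.9, -0.7, 4.0]
width: 0.0
clock: 10.12
eef_pos: [662.5, 203.7, 72.6]
tool_rot: [3.141, -0.002, 0.404]
force: [-1.4, -0.5, 3.6]
width: -0.0
```

```bash
python3 -m crank '[[[0,0,0.03,0,0,0]]]';python3 -m crank '[[[0,0,0.03,0,0,0]]]'; python3 -m crank '[[[0,0,0.02,0,0,0]]]';
```

```text
clock: 10.2
eef_pos: [662.5, 203.7, 72.1]
tool_rot: [3.141, -0.002, 0.404]
force: [-3.6, -1.6, 12.3]
width: -0.0
clock: 10.28
eef_pos: [662.5, 203.7, 72.1]
tool_rot: [3.141, -0.002, 0.404]
force: [-3.5, -1.6, 12.1]
width: -0.2
clock: 10.37
eef_pos: [662.5, 203.7, 72.1]
tool_rot: [3.141, -0.002, 0.404]
force: [-2.0, 0.0, 5.1]
width: -0.2
```

Home at 72.1. Last foot next, with the path over the clip at about 105 mm.

```bash
python3 -m crank '[[[0,0,-0.3,0,0,0],[0,0,-0.6,0,0,0],[0,0,-0.3,0,0,0],[0,0,0,0,0,0]]]' ; python3 w.py last 105
```

```text
clock: 10.7
eef_pos: [662.1, 203.5, 108.5]
tool_rot: [3.141, -0.001, 0.404]
force: [0.4, -0.7, 0.1]
width: -0.4
t 10.7 pos [662.075 203.481 108.453] rot [ 3.141 -0.001  0.404] F [ 0.399 -0.712  0.147] w -0.41300002903673255
units to go [-6.624  2.098  0.109]
level turn [ 0.003 -0.01  -0.   ]
```

```bash
python3 -m crank '[[[-0.5,0.15,0,0,0,0],[-0.8,0.25,0,0,0,0],[-0.8,0.25,0,0,0,0],[-0.8,0.25,0,0,0,0],[-0.8,0.25,0,0,0,0],[-0.8,0.25,0,0,0,0],[-0.8,0.25,0,0,0,0],[-0.6,0.2,0,0,0,0],[-0.3,0.1,0,0,0,0],[0,0,0,0,0,0],[0,0,0,0,0,0],[0,0,0,0,0,0]]]' ; python3 w.py last 84
```

```text
clock: 11.7
eef_pos: [508.1, 72.8, 104.2]
tool_rot: [-3.141, -0.006, 0.405]
force: [0.7, 1.2, -1.2]
width: -0.2
t 11.7 pos [508.08   72.805 104.211] rot [-3.141 -0.006  0.405] F [ 0.697  1.169 -1.203] w -0.15922350742187197
units to go [-0.196  0.111  0.672]
level turn [-0.009 -0.056  0.   ]
```

```bash
python3 -m crank '[[[-0.2,0.11,0.2,0,-0.05,0],[0,0,0.2,0,0,0],[0,0,0.15,0,0,0],[0,0,0,0,0,0],[0,0,0,0,0,0]]]' ; python3 w.py last 78
```

```text
clock: 12.12
eef_pos: [506.5, 69.9, 85.1]
tool_rot: [-3.14, -0.003, 0.408]
force: [0.0, -0.5, 0.0]
width: -0.1
t 12.1167 pos [506.467  69.855  85.111] rot [-3.14  -0.003  0.408] F [ 0.019 -0.532  0.047] w -0.07898572896590582
units to go [-0.104  0.041  0.237]
level turn [-0.014 -0.031  0.   ]
```

```bash
python3 -m crank '[[[-0.1,0.04,0.05,0,-0.03,0],[0,0,0.1,0,0,0],[0,0,0.05,0,0,0],[0,0,0,0,0,0]]]' ; python3 w.py last 72
```

```text
clock: 12.45
eef_pos: [504.2, 67.9, 78.2]
tool_rot: [-3.14, 0.0, 0.409]
force: [-0.4, -0.1, -0.7]
width: 0.1
t 12.45 pos [504.221  67.947  78.229] rot [-3.14   0.     0.409] F [-0.416 -0.139 -0.72 ] w 0.07436274965048406
units to go [-0.01   0.012  0.208]
level turn [-0.016  0.001 -0.   ]
```

```bash
python3 -m crank '[[[0,0,0.05,0,0,0],[0,0,0.05,0,0,0],[0,0,0.05,0,0,0],[0,0,0.04,0,0,0]]]' ; python3 -m crank '[[[0,0,0.04,0,0,0]]]';python3 -m crank '[[[0,0,0.03,0,0,0]]]'
```

```text
clock: 12.78
eef_pos: [504.4, 68.0, 73.2]
tool_rot: [-3.14, -0.001, 0.409]
force: [-1.1, -0.2, 3.3]
width: 0.0
clock: 12.87
eef_pos: [504.4, 68.0, 72.1]
tool_rot: [-3.14, -0.001, 0.409]
force: [-0.6, -0.2, 4.9]
width: -0.3
clock: 12.95
eef_pos: [504.5, 68.0, 71.9]
tool_rot: [-3.14, -0.001, 0.409]
force: [-3.5, -0.5, 21.7]
width: -0.2
```

```bash
python3 -m crank '[[[0,0,-0.3,0,0,0],[0,0,-0.6,0,0,0],[0,0,-0.8,0,0,0],[0,0,-0.8,0,0,0],[0,0.5,-0.8,0,0,0],[0,0.9,-0.5,0,0,0],[0,0.9,0,0,0,0],[0,0.9,0,0,0,0],[0,0.9,0,0,0,0],[0,0.9,0,0,0,0],[0,0.9,0,0,0,0],[0,0.9,0,0,0,0]]]'; python3 -m crank '[[[0,0.9,0,0,0,0],[0,0.6,0,0,0,0],[0,0.3,0,0,0,0],[0,0,0,0,0,0],[0,0,0,0,0,0]]]'
python3 - <<'E'
from fit import *
S=[(545.4,232.3),(620.5,38.3),(661.8,203.2),(504.1,67.5)]
for n,r in(("top",8),("scene",6)):
    p=ctrl.get_image(n);P=[refine(p,*proj(p,[*s,72]),r) for s in S]
    W=np.array([unproj(p,*q,72)[:2] for q in P]);c,th,F=fit(W);print(n,c,th,W-F)
    for f,q in zip(F,P):
        u,v=map(int,np.round(q));d=[unproj(p,u+i,v+j)[2] for i in(-1,0,1) for j in(-1,0,1)];print(np.median(d))
    save(p,f"pics/{n}_end.png")
s=p;t=cv2.imread("pics/top_end.png");a=cv2.resize(s["color"][170:290,270:430,::-1],None,fx=3,fy=3,interpolation=cv2.INTER_CUBIC)
b=cv2.resize(t[140:290,140:310],(408,360),interpolation=cv2.INTER_CUBIC)
cv2.imwrite("pics/end.png",np.hstack([a[:360,:390],b]))
E
```

```text
clock: 13.95
eef_pos: [589.8, -117.8, 192.8]
tool_rot: [-3.139, -0.006, 0.425]
force: [0.1, 1.0, 0.1]
width: 0.1
clock: 14.37
eef_pos: [613.4, -177.6, 191.8]
tool_rot: [3.141, -0.005, 0.416]
force: [0.6, 0.3, 0.5]
width: -0.3
top [582.2 135.1] 1.3268885620730293 [[-0.  -0.1]
 [ 0.1  0.2]
 [-0.1 -0.3]
 [ 0.1  0.2]]
71.2613706006184
72.252433619192
71.72511639158088
71.02011033920414
scene [583.4 135.7] 1.3269402522621545 [[ 0.3 -0. ]
 [-0.5  0.3]
 [-0.3 -0.1]
 [ 0.6 -0.2]]
71.54365034436631
71.99986859512552
71.75826852956118
73.17165299513795
```

View pics/end.png

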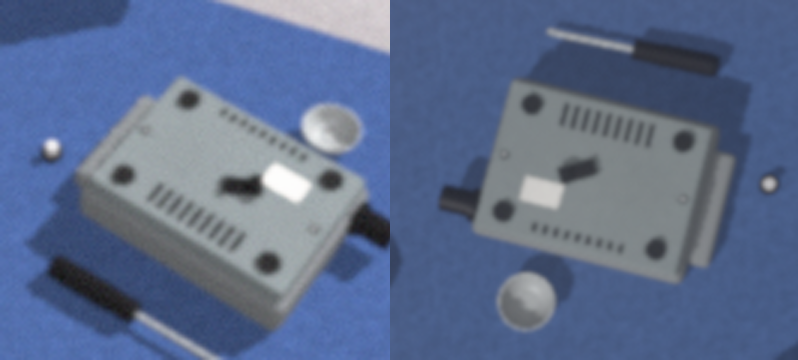

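The four feet now sit low, with short shadows: (187,99), (123,175), (267,262) and (330,180) in the left half. The unit, clip, tin, driver and spare foot are where they were. Handing in.

```bash
python3 -c "
from cell import ctrl
print(ctrl.finish_job())"
```

```text
the job is handed in; nothing more can be done
None
```

All four feet are pressed home, in the order you asked: socket corner, diagonal, other foot at the socket end, then the last one. I used the closed fingertips and handed the job in at about 14.5 s on the robot's clock; no verdict was reported.

**Press depth:** each foot ended against a firm stop with the fingertips at 71.9 to 72.1 mm; home is 72 mm. Measured vertical force peaked at about 12 to 25 N. The highest was about 25 N on the first foot, well above the 4 N at which a foot yields, because I took one step more than needed there.

**Last check:** camera depth gave foot heights of 71.0 to 72.3 mm, except one scene-camera reading of 73.2 mm on the last foot. The top camera read 71.0 mm for that foot, and pressing it met a stop at 71.9 mm with about 22 N, so I take the 73.2 mm as noise.

**Unit and surroundings:** the unit's fitted position agrees with the first one to about 0.3 mm. The clip, tin, driver and spare foot look unmoved in the final pictures. I did not check the meter, case, mug and tape in the last pictures. The arm was well clear of everything when I handed in.

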